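Find the exhaust pipe that the radius gauge fits and run the gauge up to its flange

TASK

One of the three exhaust pipes strapped in the wooden rack has the radius of the aluminium radius gauge that stands beside the rack. Try the gauge on the bare stretch of the pipes, well short of the flange and never pressing harder than about 20 N, until you find the pipe on which it sits fully down without rocking; then, keeping it lightly pressed onto that pipe, slide it along until it is flush against the flange, and leave it sitting there upright, with the other things on the bench left alone.

Things in the scene. Friction and masses are not known exactly. Their poses are not given: they have to be found in the camera images.
- gauge: aluminium radius gauge, loose, 0.12 kg: a leaf 18 mm thick (x), 72 wide (y), 74 high (z), standing on its two feet. Origin: centre of the feet's underside. Below it is hollowed by an arc of radius 24.8 along x, 45 mm wide at the mouth, crown 14.3 mm above the origin. From 38 to 74 mm up a grip tab, 34 wide (y), 18 thick (x), black rubber on both broad faces. Half a turn about z changes nothing.
- gauge_crown (a point): crown of the gauge's arc, 14.3 mm above the gauge's origin, same axes. Fully down on the 48 mm pipe, which it fits, it is 98 mm above the bench (gauge's origin 84 mm up); on the 42 mm pipe the gauge goes 7 mm lower and rocks; on the 54 mm pipe it stays about 9 mm higher, standing on the edges of its mouth.
- rack: wooden rack, fixed, 250 (x) by 282 mm (y), origin at the centre of its underside on the bench. Three 90 degree vees along x at y = -90, 0, +90 mm, bottoms 40 and wood tops 62 mm above the bench, each hold a pipe, on a block from x = -115 to -55 and a board from x = -12 to +6 mm.
- rack_bare (a point): point on the rack's centre line, 30 mm ahead (+x) of its origin, 40 mm above the bench. From 20 mm before it to 30 mm past it, every pipe is bare all round (no wood, strap or flange): the gauge can be tried with its middle at this x, well short of every flange.
- pipe_a: one of three fixed steel pipes, 42, 48 and 54 mm across; which is which is not told. Origin on its vee's bottom line, 40 mm above the bench, under its strap; x to the flange, z up. Its axis is 1.414 radii above the origin. Near its far end a tacked-on flange, a disc 76 mm across and 8 thick; its near face, square to the pipe, is 165 to 197 mm ahead of the origin, never the same: find it by touch.
- pipe_b: another of the three pipes, described as pipe_a. Origin on its vee's bottom line, 40 mm above the bench, under its strap; x to the flange, z up.
- pipe_c: another of the three pipes, described as pipe_a. Origin on its vee's bottom line, 40 mm above the bench, under its strap; x to the flange, z up.
- calliper: slide calliper, 215 x 60 x 8 mm, loose on the bench; origin at the centre of its underside; to be left alone
- marker: felt marker, 130 x 18 x 20 mm, loose on the bench; origin at the centre of its underside, long side along its x; to be left alone
- masking_tape: roll of masking tape, 102 mm across, 24 mm high, loose on the bench; origin at the centre of its underside; to be left alone
Mind the look-alikes: they are no part of the job. Of the things like the gauge, leave any that is green; of the rest the larger one is meant.

How it is judged (in metres and radians):
On the way, in this order (a step that is already met when the one before it is completed fails the run):
1. the gauge sits fully down on the pipe that it fits, square to it and bearing on it, more than 15 mm short of the flange (((z of gauge in the frame of pipe_a between 0.0411 and 0.046 m and y of gauge in the frame of pipe_a between -0.004 and 0.004 m and horizontal distance between gauge and flange_a_c0 above 0.028 m and angle between the x axis of gauge and the x axis of pipe_a, either way round below 0.09 rad and contact force between gauge and pipe_a above 0.5 N) or (z of gauge in the frame of pipe_b between 0.0411 and 0.046 m and y of gauge in the frame of pipe_b between -0.004 and 0.004 m and horizontal distance between gauge and flange_b_c0 above 0.028 m and angle between the x axis of gauge and the x axis of pipe_b, either way round below 0.09 rad and contact force between gauge and pipe_b above 0.5 N) or (z of gauge in the frame of pipe_c between 0.0411 and 0.046 m and y of gauge in the frame of pipe_c between -0.004 and 0.004 m and horizontal distance between gauge and flange_c_c0 above 0.028 m and angle between the x axis of gauge and the x axis of pipe_c, either way round below 0.09 rad and contact force between gauge and pipe_c above 0.5 N))), for 0.2 s.
2. slid along, it still presses on that pipe (with more than 2 N) when it is 2 to 12 mm short of the flange (((z of gauge in the frame of pipe_a between 0.0411 and 0.046 m and horizontal distance between gauge and flange_a_c0 between 0.015 and 0.025 m and contact force between gauge and pipe_a above 2 N) or (z of gauge in the frame of pipe_b between 0.0411 and 0.046 m and horizontal distance between gauge and flange_b_c0 between 0.015 and 0.025 m and contact force between gauge and pipe_b above 2 N) or (z of gauge in the frame of pipe_c between 0.0411 and 0.046 m and horizontal distance between gauge and flange_c_c0 between 0.015 and 0.025 m and contact force between gauge and pipe_c above 2 N))), for 0.06 s.
3. still fully down, it is pressed home against the flange with more than 2 N (gap under 1.5 mm) (((z of gauge in the frame of pipe_a between 0.0411 and 0.046 m and horizontal distance between gauge and flange_a_c0 below 0.0145 m and contact force between gauge and pipe_a above 2 N) or (z of gauge in the frame of pipe_b between 0.0411 and 0.046 m and horizontal distance between gauge and flange_b_c0 below 0.0145 m and contact force between gauge and pipe_b above 2 N) or (z of gauge in the frame of pipe_c between 0.0411 and 0.046 m and horizontal distance between gauge and flange_c_c0 below 0.0145 m and contact force between gauge and pipe_c above 2 N))), for 0.06 s.
At the end, for the whole second after the job is handed in: The gauge rests, released and still, fully down (within 2 mm) on the pipe that it fits, upright within 6 degrees, flush against that pipe's flange (gap under 2.5 mm, square within 4 degrees; flange_a_c0, _b_c0, _c_c0 are the middles of the flange discs, 13 mm from the gauge's when flush) (((z of gauge in the frame of pipe_a between 0.0411 and 0.046 m and y of gauge in the frame of pipe_a between -0.004 and 0.004 m and horizontal distance between gauge and flange_a_c0 below 0.0155 m and angle between the x axis of gauge and the x axis of pipe_a, either way round below 0.07 rad) or (z of gauge in the frame of pipe_b between 0.0411 and 0.046 m and y of gauge in the frame of pipe_b between -0.004 and 0.004 m and horizontal distance between gauge and flange_b_c0 below 0.0155 m and angle between the x axis of gauge and the x axis of pipe_b, either way round below 0.07 rad) or (z of gauge in the frame of pipe_c between 0.0411 and 0.046 m and y of gauge in the frame of pipe_c between -0.004 and 0.004 m and horizontal distance between gauge and flange_c_c0 below 0.0155 m and angle between the x axis of gauge and the x axis of pipe_c, either way round below 0.07 rad)) and angle between gauge's own z axis and vertical below 0.1 rad and linear speed of gauge below 0.01 m/s); the robot touches nothing.
It fails at once if the gauge is forced against a pipe or its flange: the contact forces between them add up to more than 40 N (contact force between gauge and pipe_a above 40 N or contact force between gauge and pipe_b above 40 N or contact force between gauge and pipe_c above 40 N).
It fails at once if the gauge is knocked over (tilted more than 30 degrees) (angle between gauge's own z axis and vertical above 0.52 rad).
It fails at once if the calliper, the marker or the masking tape is moved by more than 30 mm (distance of any of calliper, marker, masking_tape from where it was at the start of the episode above 0.03 m).
It also fails if it takes over 64 s, if anything falls off the work surface, if the arm or the gripper's body presses on something with over 40 N, if the wrist force passes 120 N, or if a joint passes its speed limit or range.

ROBOT

A 6-joint arm with a two-finger parallel gripper is mounted at the origin on a cart in front of the work surface, level with it; the furniture and walls round the work are solid. World frame = base frame: x ahead of the robot, y to its left, z up, the work surface at z = 0. Lengths are in m, angles in degrees, forces in N, time in s.
With the tool pointing down it reaches from about 0.4 to 0.825 m from the base axis. Payload 7 kg.
Tool frame: the origin (TCP) lies midway between the tips of the shut fingers; the grasp point (between the pads) lies 19 mm behind it (ctrl.hold_point_z is the distance from the TCP to the grasp point, in m); z points along the fingers, y is the line along which they close (so a half turn about z gives the same grasp; the last joint's range is limited). The gripper opens to 88 mm and grips with 3 to 60 N. Pads are 19 mm wide; open, the fingers measure 130 mm over their backs; the gripper's body (78 mm by 193 mm) begins 47 mm behind the grasp point.
Start: joints at [85.663, 20.546, 0.682, 0, -70.136, -16.507], TCP at [0.24, 0.631, 0.227] pointing down, gripper open.
Joint ranges: [-176.03, 176.03], [-82.01, 121.73], [-58.28, 71.71], [-173.87, 95.51], [-174.79, -0.11], [-173.66, 173.66]. Speed limits (degrees/s): [136.94, 136.94, 172.46, 180, 180, 180].

INTERFACE

Orientations are given as [roll, pitch, yaw] about the fixed x, y, z axes, in that order (R = Rz(yaw) Ry(pitch) Rx(roll)).
In Python, from plant import ctrl gives the robot as it stands.
- The arm moves only by the tool apply_moves, never from a script. Its argument "deltas" is a list of rows, each an object with "fingers": the finger opening in mm, from 0 to 87.6; "delta_pos": the shift along the tool's x, y, z in mm, a list of three; "angular": the turn, a rotation vector about the tool's x, y, z in degrees, a list of three. A call has 1 to 10 rows; each row is the pose to reach, as a shift and turn from the pose commanded when the call began, along the tool's axes at that moment; what a row does not reach only later rows make up. A row lasts 1/10 s, in which the tool goes at most 50 mm and 8.59 degrees, less where a joint would pass 70% of its speed; a pose out of reach is approached as far as the arm can. A call with a gripper value outside its range is refused whole. The fingers move at their own pace and stop on an object; the grip force is fixed at half the most. Time passes only in rows, so rows that repeat a pose let the fingers close. It gives the time, the measured TCP pose, the force, the opening and the grip force at its end, in the units of the state.
- ctrl.get_obs(): the state, without advancing time (a new reading comes with each control period).
- ctrl.snapshot(name): name is "side" or "top" or "wrist"; returns the picture (400x640x3 uint8, red, green, blue); there is no depth.
- ctrl.camera_params(name): a dict with "fx", "fy", "cx", "cy" (pixels), "cam_to_world" (4x4, takes a point from camera to world coordinates); the wrist camera has in their place "mount" (4x4, takes a point from camera to tool coordinates, whose origin is the TCP and whose axes are the flange's). Camera axes: x right, y up, looking along -z (the intrinsics and any distortion apply to the point x, -y, -z); pixel columns grow to the right and rows downward; lengths in m; the calibration is good to about 2 mm. A picture is of the moment at which its call begins: read the wrist's pose just before it. camera_params takes no time and is no camera call.
- ctrl.close_job(): hands the job in; it is judged then, once.
The state is a dict: "clock": time; "joint_pos": joint angles; "qvel": joint speeds; "tau": joint torques, N m; "tool_pos": TCP position; "orientation": TCP orientation; "force": force on the tool from outside, world axes, zero at the start; "moment": the same for the moment, N m; "opening": finger opening in m; "gripper_force": force on a finger pad.
Only numpy, scipy, OpenCV 4.12 (cv2) and the standard library are available. Lean on these libraries where they do the work, as an engineer would, in place of code of your own. Each camera call takes 0.05 s, during which the arm holds its last target. There are 200 camera calls.

## Working session

There is one attempt and no reset: what is moved stays moved. The work goes in short steps, Python scripts to look and compute and a tool call to move; the robot and the scene stay as the last step left them, time stands still between calls to the robot, and variables do not carry over. Pictures are saved under pics/ and viewed, at most 10 in all, crops included, and the job is handed in when it is done.

Besides the shell and the picture viewer there is one more tool, called as name([rows], argument=value, ...), one row to a line, values as JSON. apply_moves: Moves the arm, as the interface text tells. Its arguments: {"type":"object","properties":{"deltas":{"type":"array"}},"required":["deltas"]}

```bash
mkdir -p pics; ls
python3 - <<'E'
from plant import ctrl
import cv2,numpy as np
np.set_printoptions(precision=4,suppress=True)
o=ctrl.get_obs();print(o)
for n in("side","top"):
    im=ctrl.snapshot(n);cv2.imwrite(f"pics/{n}0.png",im[:,:,::-1]);print(n,ctrl.camera_params(n))
print(ctrl.camera_params("wrist"))
E
```

```text
pics
{'clock': 0.0, 'joint_pos': array([ 85.664 ,  20.5928,   0.6345,  -0.0193, -70.1342, -16.5073]), 'qvel': array([-0.0717,  0.0993,  0.0614, -0.0002,  0.0703,  0.0126]), 'tau': array([ -0.0005, -58.2709,  29.305 ,   6.9972,   0.0069,  -0.0001]), 'tool_pos': array([0.24  , 0.6304, 0.2256]), 'orientation': array([179.9062,  -0.0089, -20.8499]), 'force': array([ 0.273 , -0.1161, -0.2865]), 'moment': array([ 0.0667, -0.0067,  0.0132]), 'gripper_force': 0.0, 'opening': 0.08754733912993709}
side {'fx': 364.9036402905054, 'fy': 364.9036402905054, 'cx': 317.9821653131559, 'cy': 202.2071973223663, 'cam_to_world': array([[ 0.8286,  0.3697, -0.4203,  0.2135],
       [-0.5598,  0.5418, -0.627 , -0.5836],
       [-0.004 ,  0.7548,  0.6559,  0.6053],
       [ 0.    ,  0.    ,  0.    ,  1.    ]])}
top {'fx': 408.2551961182901, 'fy': 408.2551961182901, 'cx': 324.54309366959274, 'cy': 196.34152113126206, 'cam_to_world': array([[-0.0193,  0.9966, -0.08  ,  0.4976],
       [-0.9994, -0.0215, -0.0266, -0.0819],
       [-0.0282,  0.0794,  0.9964,  1.1335],
       [ 0.    ,  0.    ,  0.    ,  1.    ]])}
{'fx': 295.64560881124976, 'fy': 295.64560881124976, 'cx': 319.27436622809336, 'cy': 202.26469569236517, 'mount': array([[ 0.0002,  0.9652,  0.2615,  0.0703],
       [ 1.    , -0.0001, -0.0004, -0.0008],
       [-0.0004,  0.2615, -0.9652, -0.1574],
       [ 0.    ,  0.    ,  0.    ,  1.    ]])}
```

View pics/top0.png

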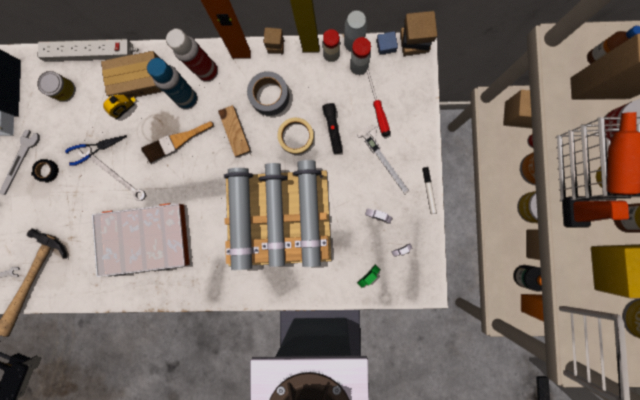

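View pics/side0.png

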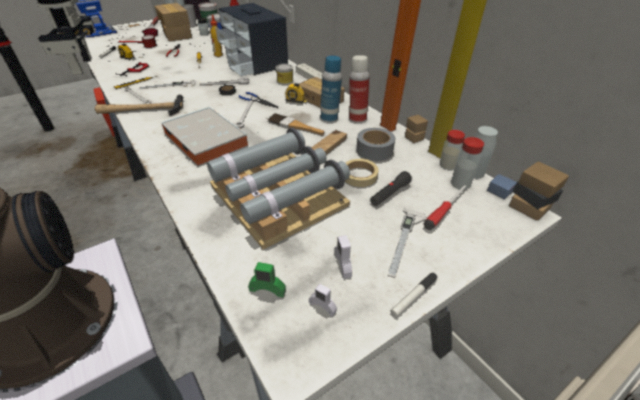

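Top view candidates: green one (369,276), small grey one (402,250) and larger grey one (378,215). In the side view these are at (266,280), (322,300) and (344,256). The larger grey one fits: it isn't green and is bigger than the other grey one. I'll confirm it in a crop.

```bash
cat > h.py <<'E'
from plant import ctrl
import cv2,numpy as np
np.set_printoptions(precision=4,suppress=True)
def ray(n,uv,obs=None):
    p=ctrl.camera_params(n)
    if n=="wrist":
        from scipy.spatial.transform import Rotation as R
        T=np.eye(4);T[:3,:3]=R.from_euler('xyz',obs['orientation'],degrees=True).as_matrix();T[:3,3]=obs['tool_pos'];T=T@p['mount']
    else: T=p['cam_to_world']
    d=np.array([(uv[0]-p['cx'])/p['fx'],-(uv[1]-p['cy'])/p['fy'],-1.])
    return T[:3,3],T[:3,:3]@d
def onz(n,uv,z,obs=None):
    c,d=ray(n,uv,obs);return c+d*(z-c[2])/d[2]
def tri(r1,r2):
    (c1,d1),(c2,d2)=r1,r2
    s,*_=np.linalg.lstsq(np.c_[d1,-d2],c2-c1,rcond=None)
    a,b=c1+s[0]*d1,c2+s[1]*d2;return (a+b)/2,np.linalg.norm(a-b)
E
python3 - <<'E'
from h import *
t=cv2.imread('pics/top0.png');s=cv2.imread('pics/side0.png')
a=cv2.resize(t[190:270,340:430],None,fx=6,fy=6,interpolation=cv2.INTER_CUBIC)[:, :400]
a=cv2.resize(t[195:265,355:420],(400,430),interpolation=cv2.INTER_CUBIC)
b=cv2.resize(s[230:320,300:365],(400,554),interpolation=cv2.INTER_CUBIC)
o=np.zeros((560,800,3),np.uint8);o[:430,:400]=a;o[:554,400:]=b
cv2.imwrite('pics/crop1.png',o)
c=cv2.resize(t[155:275,215:340],(800,768),interpolation=cv2.INTER_CUBIC);cv2.imwrite('pics/rack1.png',cv2.resize(c,(620,595)))
E
```

```text
(no output)
```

View pics/crop1.png

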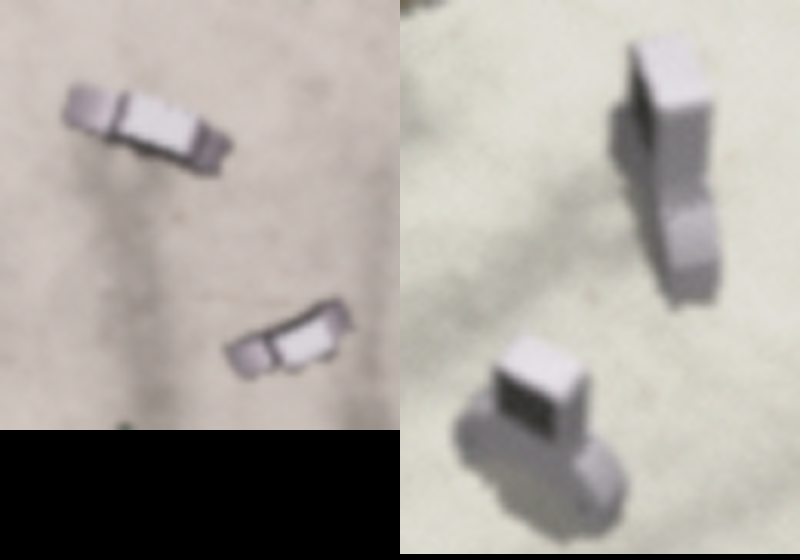

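View pics/rack1.png

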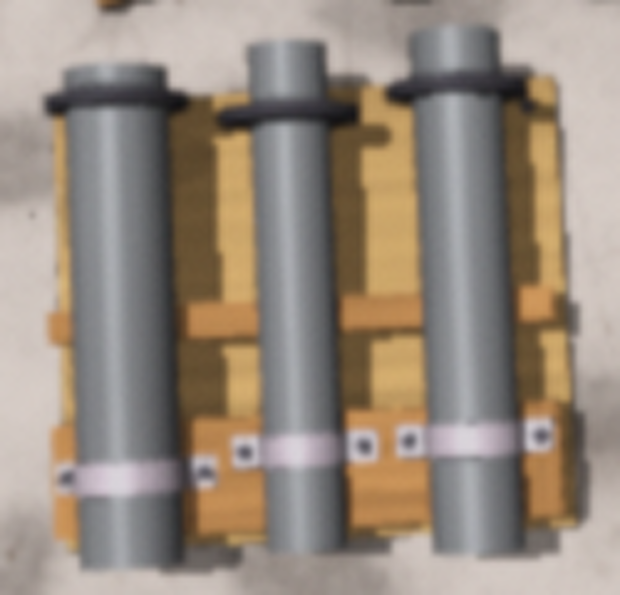

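The crop confirms the larger grey gauge, with its tab top centred at about (380.5,215) in the top image. In the rack crop, pipe widths are about 101, 78 and 88 px from left to right. That suggests the right-hand pipe is the 48 mm one.

Run:
```python
from h import *
t=cv2.imread('pics/top0.png')
# gauge tab top
g=cv2.cvtColor(t,cv2.COLOR_BGR2GRAY)[205:225,365:395]
P=lambda x,y:(215+x/4.96,155+y/4.958)
for q in [(380.5,215)]: print('gauge top',onz('top',q,.074))
a,b=onz('top',(355+75/6.154,195+107/6.143),.036),onz('top',(355+222/6.154,195+150/6.143),.036); print('shoulders',a,b,np.degrees(np.arctan2(*(a-b)[[1,0]])),np.linalg.norm(a-b))
a,b=tri(ray('top',(380.5,215)),ray('side',(300+672/6.154,230+75/6.156)));print('tri',a,b)
# pipes: silhouette edges at two rows; plane z=axis
for n,r,(l1,r1,y1),(l2,r2,y2),f in [('L',27,(68,168,150),(79,183,540),98),('M',21,(252,329,150),(266,347,540),113),('R',24,(415,503,150),(432,525,540),86)]:
    z=.04+1.414*r/1000
    e=[onz('top',P(x,y),z) for x,y in((l1,y1),(r1,y1),(l2,y2),(r2,y2))]
    m1,m2=(e[0]+e[1])/2,(e[2]+e[3])/2
    d=m1-m2
    print(n,'far',m1,'near',m2,'yaw',np.degrees(np.arctan2(d[1],d[0])),'w',np.linalg.norm(e[0]-e[1]),np.linalg.norm(e[2]-e[3]))
    print('  flange',onz('top',P((l1+r1)/2,f),z+.038))
# board, block: board x -12..6 top at z .062
for q in [(265,298),(265,335),(390,292),(390,328),(220,415)]: print('board',q,onz('top',P(*q),.062))
```

```text
gauge top [ 0.5312 -0.1974  0.074 ]
shoulders [ 0.54   -0.1662  0.036 ] [ 0.52   -0.2293  0.036 ] 72.42536661891245 0.06626300337203107
tri [ 0.5734 -0.2433  0.0918] 0.1276429029402726
L far [0.6163 0.17   0.0782] near [0.4124 0.1637 0.0782] yaw 1.7657184497232086 w 0.053066320082373566 0.05432293630063748
  flange [0.6386 0.1609 0.1162]
M far [0.6152 0.08   0.0697] near [0.4102 0.0735 0.0697] yaw 1.809284487007355 w 0.04099017773332426 0.04244254741196221
  flange [0.63   0.074  0.1077]
R far [ 0.6127 -0.0097  0.0739] near [ 0.409  -0.0166  0.0739] yaw 1.934572423614726 w 0.04643902035174888 0.0483059218896036
  flange [ 0.6414 -0.0129  0.1119]
board (265, 298) [0.5373 0.0955 0.062 ]
board (265, 335) [0.5176 0.0957 0.062 ]
board (390, 292) [0.5391 0.0289 0.062 ]
board (390, 328) [0.52   0.0292 0.062 ]
board (220, 415) [0.4758 0.1199 0.062 ]
```

```bash
cat >> h.py <<'E'
from scipy.spatial.transform import Rotation as R
def delta(pos,yaw,o=None):
    o=o or ctrl.get_obs();A=R.from_euler('xyz',o['orientation'],degrees=True);B=R.from_euler('xyz',[180,0,yaw],degrees=True)
    print('dpos mm',A.inv().apply(np.array(pos)-o['tool_pos'])*1000,'rotvec',(A.inv()*B).as_rotvec(degrees=True))
E
python3 - <<'E'
from h import *
print(tri(ray('top',(380.5,215)),ray('side',(344.2,242.2))))
delta([.547,-.15,.2],-108)
E
```

```text
(array([ 0.5324, -0.1989,  0.0671]), np.float64(0.002508303891952023))
dpos mm [564.6086 620.0313  26.7288] rotvec [ 0.0603 -0.0699 87.1503]
```

apply_moves([
  {"fingers":87,"delta_pos":[282,310,-20],"angular":[0,0,44]},
  {"fingers":87,"delta_pos":[282,310,-20],"angular":[0,0,44]},
  {"fingers":87,"delta_pos":[282,310,-20],"angular":[0,0,44]},
  {"fingers":87,"delta_pos":[282,310,-20],"angular":[0,0,44]},
  {"fingers":87,"delta_pos":[282,310,-20],"angular":[0,0,44]},
  {"fingers":87,"delta_pos":[564,620,20],"angular":[0,0,87]},
  {"fingers":87,"delta_pos":[564,620,20],"angular":[0,0,87]},
  {"fingers":87,"delta_pos":[564,620,20],"angular":[0,0,87]},
  {"fingers":87,"delta_pos":[564,620,20],"angular":[0,0,87]},
  {"fingers":87,"delta_pos":[564,620,20],"angular":[0,0,87]},
])

```text
clock: 1.1
tool_pos: [0.4228, 0.1641, 0.225]
orientation: [-180.0, 0.0, -107.1]
force: [1.1, 0.5, 0.6]
opening: 0.087
gripper_force: 0.0
```

Run:
```python
from h import *
delta([.547,-.15,.2],-108)
```

```text
dpos mm [ 263.6461 -211.0484   24.8661] rotvec [-0.0086  0.0281  0.8915]
```

apply_moves([
  {"fingers":87,"delta_pos":[264,-211,5],"angular":[0,0,1]},
  {"fingers":87,"delta_pos":[264,-211,5],"angular":[0,0,1]},
  {"fingers":87,"delta_pos":[264,-211,5],"angular":[0,0,1]},
  {"fingers":87,"delta_pos":[264,-211,25],"angular":[0,0,1]},
  {"fingers":87,"delta_pos":[264,-211,25],"angular":[0,0,1]},
  {"fingers":87,"delta_pos":[264,-211,25],"angular":[0,0,1]},
  {"fingers":87,"delta_pos":[264,-211,25],"angular":[0,0,1]},
  {"fingers":87,"delta_pos":[264,-211,25],"angular":[0,0,1]},
  {"fingers":87,"delta_pos":[264,-211,25],"angular":[0,0,1]},
])

```text
clock: 2.0
tool_pos: [0.548, -0.1486, 0.1989]
orientation: [179.9, -0.0, -107.9]
force: [-1.2, 0.0, 0.0]
opening: 0.0872
gripper_force: 0.0
```

Run:
```python
from h import *
o=ctrl.get_obs();print(o['tool_pos'],o['orientation'])
im=ctrl.snapshot('wrist');cv2.imwrite('pics/w1.png',im[:,:,::-1])
```

```text
[ 0.548  -0.1486  0.1989] [ 179.8898   -0.0283 -107.9352]
```

View pics/w1.png

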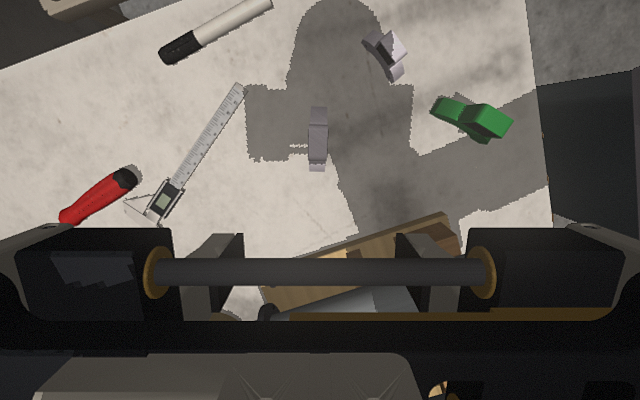

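The gauge stands at (318,139), close to upright in the picture, so it is aligned with the tool's axes. Calliper is at (200,150), green look-alike at (475,118). I'll enlarge to read the tab's corners.

Run:
```python
from h import *
t=cv2.imread('pics/w1.png')
cv2.imwrite('pics/w1c.png',cv2.resize(t[98:182,285:350],None,fx=7,fy=7,interpolation=cv2.INTER_CUBIC))
```

```text
(no output)
```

View pics/w1c.png

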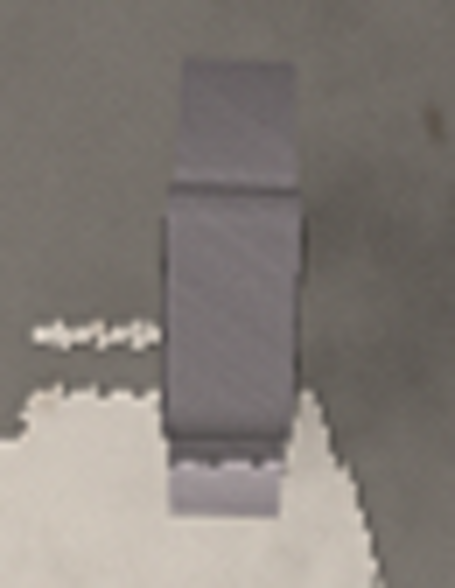

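The tab's top face has crop corners (170,192), (299,192), (292,436) and (164,436). It is turned about 1.4° in the image.

Run:
```python
from h import *
o=ctrl.get_obs()
c=np.array([onz('wrist',(285+x/7,98+y/7),.074,o) for x,y in((170,192),(299,192),(292,436),(164,436))])
print(c); m=c.mean(0); d=(c[0]+c[1]-c[2]-c[3])/2; a=np.degrees(np.arctan2(d[1],d[0]))
print(m,'long dir',a,np.linalg.norm(d),np.linalg.norm(c[0]-c[1]))
# shoulder ends
e=np.array([onz('wrist',(285+x/7,98+y/7),.0,o) for x,y in((222,517),)]);print(e)
m[2]=.041; yaw=a if a<0 else a-180
print(yaw);delta(m,yaw)
```

```text
[[ 0.5364 -0.214   0.074 ]
 [ 0.5201 -0.2088  0.074 ]
 [ 0.5307 -0.1784  0.074 ]
 [ 0.5473 -0.1837  0.074 ]]
[ 0.5336 -0.1962  0.074 ] long dir -109.44871071475092 0.032209208207944214 0.017062709057258367
[[ 0.5474 -0.1594  0.    ]]
-109.44871071475092
dpos mm [ 50.573   -1.3006 158.4387] rotvec [ 0.0658 -0.0124  1.6015]
```

apply_moves([
  {"fingers":87,"delta_pos":[51,-1,40],"angular":[0,0,1.6]},
  {"fingers":87,"delta_pos":[51,-1,70],"angular":[0,0,1.6]},
  {"fingers":87,"delta_pos":[51,-1,110],"angular":[0,0,1.6]},
  {"fingers":87,"delta_pos":[51,-1,140],"angular":[0,0,1.6]},
  {"fingers":87,"delta_pos":[51,-1,158],"angular":[0,0,1.6]},
  {"fingers":87,"delta_pos":[51,-1,158],"angular":[0,0,1.6]},
  {"fingers":40,"delta_pos":[51,-1,158],"angular":[0,0,1.6]},
  {"fingers":10,"delta_pos":[51,-1,158],"angular":[0,0,1.6]},
  {"fingers":10,"delta_pos":[51,-1,158],"angular":[0,0,1.6]},
  {"fingers":10,"delta_pos":[51,-1,158],"angular":[0,0,1.6]},
])

```text
clock: 3.05
tool_pos: [0.5345, -0.1964, 0.043]
orientation: [-179.9, 0.0, -109.4]
force: [-0.7, -0.5, 1.5]
opening: 0.0602
gripper_force: 0.0
```

apply_moves([
  {"fingers":0,"delta_pos":[0,0,0],"angular":[0,0,0]},
  {"fingers":0,"delta_pos":[0,0,0],"angular":[0,0,0]},
  {"fingers":0,"delta_pos":[0,0,0],"angular":[0,0,0]},
  {"fingers":0,"delta_pos":[0,0,0],"angular":[0,0,0]},
  {"fingers":0,"delta_pos":[0,0,0],"angular":[0,0,0]},
])

```text
clock: 3.55
tool_pos: [0.5339, -0.1966, 0.0419]
orientation: [180.0, -0.0, -109.4]
force: [-1.0, 1.0, 1.1]
opening: 0.0206
gripper_force: 0.0
```

apply_moves([
  {"fingers":0,"delta_pos":[0,0,0],"angular":[0,0,0]},
  {"fingers":0,"delta_pos":[0,0,0],"angular":[0,0,0]},
  {"fingers":0,"delta_pos":[0,0,0],"angular":[0,0,0]},
  {"fingers":0,"delta_pos":[0,0,-20],"angular":[0,0,0]},
  {"fingers":0,"delta_pos":[0,0,-60],"angular":[0,0,0]},
  {"fingers":0,"delta_pos":[0,0,-110],"angular":[0,0,0]},
  {"fingers":0,"delta_pos":[0,0,-160],"angular":[0,0,0]},
  {"fingers":0,"delta_pos":[0,0,-160],"angular":[0,0,0]},
  {"fingers":0,"delta_pos":[0,0,-160],"angular":[0,0,0]},
])

```text
clock: 4.45
tool_pos: [0.5343, -0.1964, 0.2032]
orientation: [-179.8, 0.1, -109.4]
force: [-0.2, 0.7, -2.5]
opening: 0.0179
gripper_force: 30.0
```

Run:
```python
from h import *
print(ctrl.get_obs()['force'],ctrl.get_obs()['joint_pos']);delta([.565,.05,.2],-88.15)
```

```text
[-0.1687  0.6689 -2.5126] [ -0.5042  11.5175 -15.0007  -0.0261 -63.3094 -18.8798]
dpos mm [-242.5527   52.8985    3.3658] rotvec [ -0.1683   0.0482 -21.2457]
```

apply_moves([
  {"fingers":0,"delta_pos":[-243,53,3],"angular":[0,0,-21.2]},
  {"fingers":0,"delta_pos":[-243,53,3],"angular":[0,0,-21.2]},
  {"fingers":0,"delta_pos":[-243,53,3],"angular":[0,0,-21.2]},
  {"fingers":0,"delta_pos":[-243,53,3],"angular":[0,0,-21.2]},
  {"fingers":0,"delta_pos":[-243,53,3],"angular":[0,0,-21.2]},
  {"fingers":0,"delta_pos":[-243,53,3],"angular":[0,0,-21.2]},
  {"fingers":0,"delta_pos":[-243,53,3],"angular":[0,0,-21.2]},
  {"fingers":0,"delta_pos":[-243,53,3],"angular":[0,0,-21.2]},
])

```text
clock: 5.25
tool_pos: [0.5638, 0.0497, 0.1976]
orientation: [179.9, -0.0, -88.2]
force: [0.1, -0.5, -0.7]
opening: 0.018
gripper_force: 30.0
```

Run:
```python
from h import *
o=ctrl.get_obs();print(o['tool_pos'],o['orientation'])
im=ctrl.snapshot('wrist');cv2.imwrite('pics/w2.png',im[:,:,::-1])
```

```text
[0.5638 0.0497 0.1976] [179.8561  -0.0486 -88.1953]
```

View pics/w2.png

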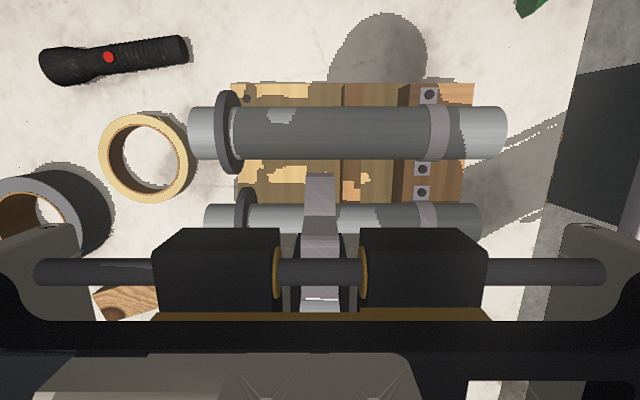

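Pipe R lies at rows 107–159, between its flange at about col 228 (near face at about col 240) and its strap at about col 435. Next I fit its two outline edges.

Run:
```python
from h import *
o=ctrl.get_obs()
im=cv2.imread('pics/w2.png');g=cv2.GaussianBlur(cv2.cvtColor(im,cv2.COLOR_BGR2GRAY),(3,3),0).astype(float)
G=abs(cv2.Sobel(g,cv2.CV_64F,0,1))
L=[]
for lo,hi in((100,113),(152,166)):
    xs=np.arange(265,420);ys=np.array([lo+G[lo:hi,x].argmax() for x in xs])
    k=np.ones(len(xs),bool)
    for _ in range(5):
        p=np.polyfit(xs[k],ys[k],1);k=abs(np.polyval(p,xs)-ys)<1
    print(p,k.sum(),ys[::12]);L.append(p)
# each edge line + cam centre = tangent plane
n=[]
for p in L:
    c,d1=ray('wrist',(265,np.polyval(p,265)),o);_,d2=ray('wrist',(420,np.polyval(p,420)),o)
    v=np.cross(d1,d2);v/=np.linalg.norm(v);n.append(v if v[1]>0 else -v)
ax=np.cross(n[0],n[1]);ax/=np.linalg.norm(ax);ax*=np.sign(ax[0]);print('axis',ax,'yaw',np.degrees(np.arctan2(ax[1],ax[0])))
# distances from planes = r each: n0.(P-c)=+r, n1.(P-c)=-r, x fixed .565 (sign by check)
for s in(1,-1):
  for r in(.021,.024,.027):
    P=np.linalg.solve(np.array([n[0],n[1],[1,0,0]]),[n[0]@c+s*r,n[1]@c-s*r,.565]);print(s,r,P,'expect z',.04+1.414*r)
print('flange face',onz('wrist',(240,133),.098,o),'board',onz('wrist',(344,88+85),.062,o),onz('wrist',(370,173),.062,o))
```

```text
[ -0.0035 106.884 ] 124 [106 108 108 106 106 106 105 105 105 106 106 108 105]
[ -0.0017 159.5428] 121 [159 159 165 165 159 159 159 159 159 159 159 158 159]
axis [ 0.9994  0.0337 -0.0112] yaw 1.9340822131161008
1 0.021 [ 0.565  -0.012   0.1084] expect z 0.069694
1 0.024 [ 0.565  -0.0108  0.0731] expect z 0.073936
1 0.027 [ 0.565  -0.0096  0.0378] expect z 0.078178
-1 0.021 [ 0.565  -0.0284  0.6024] expect z 0.069694
-1 0.024 [ 0.565  -0.0296  0.6377] expect z 0.073936
-1 0.027 [ 0.565  -0.0307  0.673 ] expect z 0.078178
flange face [ 0.6331 -0.0094  0.098 ] board [0.5399 0.0279 0.062 ] [0.5139 0.0271 0.062 ]
```

The outline fit with r = 24 mm puts the axis at z 0.0731, against 0.0739 expected. The right pipe is therefore the 48 mm one, with its axis at y = -0.011 and yaw 1.93°. I move over it and come down.

Run:
```python
from h import *
delta([.565,-.011,.14],-88.07)
```

```text
dpos mm [60.28    0.6942 57.9913] rotvec [ 0.104  -0.0352 -0.173 ]
```

apply_moves([
  {"fingers":0,"delta_pos":[40,1,0],"angular":[0,0,-0.2]},
  {"fingers":0,"delta_pos":[60,1,0],"angular":[0,0,-0.2]},
  {"fingers":0,"delta_pos":[60,1,20],"angular":[0,0,-0.2]},
  {"fingers":0,"delta_pos":[60,1,40],"angular":[0,0,-0.2]},
  {"fingers":0,"delta_pos":[60,1,52],"angular":[0,0,-0.2]},
  {"fingers":0,"delta_pos":[60,1,58],"angular":[0,0,-0.2]},
  {"fingers":0,"delta_pos":[60,1,58],"angular":[0,0,-0.2]},
  {"fingers":0,"delta_pos":[60,1,58],"angular":[0,0,-0.2]},
  {"fingers":0,"delta_pos":[60,1,58],"angular":[0,0,-0.2]},
])

```text
clock: 6.2
tool_pos: [0.566, -0.0095, 0.1418]
orientation: [-179.9, 0.0, -88.0]
force: [0.3, 0.3, -1.3]
opening: 0.0178
gripper_force: 30.0
```

Run:
```python
from h import *
for _ in range(3):
    ctrl.snapshot('top');o=ctrl.get_obs();print(o['force'],o['moment'],o['tool_pos'])
delta([.565,-.011,.126],-88.07)
```

```text
[ 0.3851  0.1611 -1.5472] [ 0.0833 -0.0499 -0.0513] [ 0.566  -0.0095  0.1418]
[ 0.1106  0.4725 -1.3483] [ 0.077  -0.0336  0.0226] [ 0.5659 -0.0095  0.1417]
[-0.3254  0.4932 -1.4871] [ 0.0524  0.0295 -0.0343] [ 0.5658 -0.0095  0.1415]
dpos mm [ 1.4538  0.849  15.5476] rotvec [-0.0582  0.0129  0.0983]
```

apply_moves([
  {"fingers":0,"delta_pos":[1.5,0,0],"angular":[0,0,0]},
  {"fingers":0,"delta_pos":[1.5,0,3],"angular":[0,0,0]},
  {"fingers":0,"delta_pos":[1.5,0,6],"angular":[0,0,0]},
  {"fingers":0,"delta_pos":[1.5,0,8],"angular":[0,0,0]},
  {"fingers":0,"delta_pos":[1.5,0,10],"angular":[0,0,0]},
  {"fingers":0,"delta_pos":[1.5,0,11],"angular":[0,0,0]},
  {"fingers":0,"delta_pos":[1.5,0,12],"angular":[0,0,0]},
  {"fingers":0,"delta_pos":[1.5,0,12],"angular":[0,0,0]},
])

```text
clock: 7.15
tool_pos: [0.5655, -0.0112, 0.1288]
orientation: [180.0, -0.0, -88.0]
force: [0.4, -0.3, -0.8]
opening: 0.018
gripper_force: 30.0
```

apply_moves([
  {"fingers":0,"delta_pos":[0,0,1],"angular":[0,0,0]},
  {"fingers":0,"delta_pos":[0,0,1],"angular":[0,0,0]},
  {"fingers":0,"delta_pos":[0,0,2],"angular":[0,0,0]},
  {"fingers":0,"delta_pos":[0,0,2],"angular":[0,0,0]},
  {"fingers":0,"delta_pos":[0,0,2],"angular":[0,0,0]},
])

```text
clock: 7.65
tool_pos: [0.5658, -0.011, 0.1272]
orientation: [-180.0, 0.0, -88.0]
force: [-0.8, 1.4, 1.2]
opening: 0.0179
gripper_force: 30.0
```

apply_moves([
  {"fingers":0,"delta_pos":[0,0,0.5],"angular":[0,0,0]},
  {"fingers":0,"delta_pos":[0,0,1],"angular":[0,0,0]},
  {"fingers":0,"delta_pos":[0,0,1],"angular":[0,0,0]},
  {"fingers":0,"delta_pos":[0,0,1],"angular":[0,0,0]},
])

```text
clock: 8.05
tool_pos: [0.5661, -0.0108, 0.1266]
orientation: [-179.9, 0.0, -88.0]
force: [-2.0, 3.7, 5.7]
opening: 0.0177
gripper_force: 30.0
```

Run:
```python
from h import *
for _ in range(4):
    ctrl.snapshot('top');o=ctrl.get_obs();print(o['force'],o['moment'],o['tool_pos'],o['orientation'])
```

```text
[-0.5675  3.6443  4.886 ] [1.5366 0.4124 0.0263] [ 0.5661 -0.0108  0.1266] [-179.9134    0.032   -87.9756]
[-0.1132  3.1394  5.0601] [ 1.4946  0.4309 -0.0014] [ 0.5661 -0.0108  0.1266] [-179.9157    0.0304  -87.968 ]
[-1.06    4.1664  4.9172] [1.506  0.4384 0.0461] [ 0.5661 -0.0108  0.1266] [-179.914     0.0295  -87.9714]
[-2.4823  2.9629  5.8749] [1.5253 0.4486 0.0214] [ 0.5661 -0.0108  0.1266] [-179.9113    0.0314  -87.9706]
```

Contact with fz of about 6.5 N net and a side force of +y 3.6 N, so one flank bears first. Ease about 1 mm toward +y.

apply_moves([
  {"fingers":0,"delta_pos":[-0.5,0,0],"angular":[0,0,0]},
  {"fingers":0,"delta_pos":[-1,0,0],"angular":[0,0,0]},
  {"fingers":0,"delta_pos":[-1,0,0],"angular":[0,0,0]},
  {"fingers":0,"delta_pos":[-1,0,0.5],"angular":[0,0,0]},
  {"fingers":0,"delta_pos":[-1,0,0.5],"angular":[0,0,0]},
  {"fingers":0,"delta_pos":[-1,0,0.5],"angular":[0,0,0]},
])

```text
clock: 8.85
tool_pos: [0.5657, -0.0101, 0.1258]
orientation: [-180.0, 0.0, -88.0]
force: [-1.6, 2.5, 6.0]
opening: 0.0181
gripper_force: 30.0
```

Run:
```python
from h import *
for _ in range(3):
    ctrl.snapshot('top');o=ctrl.get_obs();print(o['force'],o['moment'],o['tool_pos'],o['orientation'])
```

```text
[-1.1764  1.7129  5.0432] [ 1.1191  0.1949 -0.0214] [ 0.5657 -0.0101  0.1258] [-179.9677    0.0055  -87.9794]
[-1.2136  1.8424  5.3369] [ 1.1781  0.2125 -0.0177] [ 0.5657 -0.0101  0.1258] [-179.9643    0.0081  -87.9842]
[-1.4657  1.7709  5.3735] [1.1283 0.289  0.01  ] [ 0.5657 -0.0101  0.1258] [-179.969     0.0041  -87.9809]
```

apply_moves([
  {"fingers":0,"delta_pos":[-0.7,0,0],"angular":[0,0,0]},
  {"fingers":0,"delta_pos":[-0.7,0,0],"angular":[0,0,0]},
  {"fingers":0,"delta_pos":[-0.7,0,0.3],"angular":[0,0,0]},
  {"fingers":0,"delta_pos":[-0.7,0,0.5],"angular":[0,0,0]},
  {"fingers":0,"delta_pos":[-0.7,0,0.5],"angular":[0,0,0]},
])

```text
clock: 9.5
tool_pos: [0.5656, -0.0096, 0.1255]
orientation: [-180.0, -0.0, -88.0]
force: [-1.7, 0.4, 6.8]
opening: 0.0181
gripper_force: 30.0
```

Run:
```python
from h import *
for _ in range(3):
    ctrl.snapshot('top');o=ctrl.get_obs();print(o['force'],o['moment'],o['tool_pos'],o['orientation'])
```

```text
[-1.5175  1.3352  7.1273] [0.5774 0.5024 0.0365] [ 0.5656 -0.0097  0.1255] [-179.9827   -0.017   -87.9746]
[-2.0258  1.7093  8.2901] [ 0.5626  0.4834 -0.0048] [ 0.5656 -0.0097  0.1255] [-179.9821   -0.017   -87.9758]
[-2.2964  0.8975  8.3105] [0.5976 0.5579 0.0558] [ 0.5656 -0.0096  0.1255] [-179.9783   -0.0154  -87.9747]
```

The gauge is seated: TCP z is 0.1255, predicted about 0.1255 for the 48 mm pipe, and the side force has nearly gone. I slide it toward the flange while watching the force.

apply_moves([
  {"fingers":0,"delta_pos":[-0.3,-3,0],"angular":[0,0,0]},
  {"fingers":0,"delta_pos":[-0.3,-6,0],"angular":[0,0,0]},
  {"fingers":0,"delta_pos":[-0.3,-9,0],"angular":[0,0,0]},
  {"fingers":0,"delta_pos":[-0.3,-12,0],"angular":[0,0,0]},
  {"fingers":0,"delta_pos":[-0.3,-15,0],"angular":[0,0,0]},
  {"fingers":0,"delta_pos":[-0.3,-15,0],"angular":[0,0,0]},
])

```text
clock: 10.25
tool_pos: [0.5777, -0.0092, 0.1254]
orientation: [179.7, -0.0, -88.0]
force: [-11.3, 3.1, 17.5]
opening: 0.0176
gripper_force: 30.0
```

Vertical force rose to about 19 N, so I ease it off upward.

apply_moves([
  {"fingers":0,"delta_pos":[-0.5,0,-0.8],"angular":[0,0,0]},
  {"fingers":0,"delta_pos":[-0.5,0,-0.8],"angular":[0,0,0]},
  {"fingers":0,"delta_pos":[-0.5,0,-0.8],"angular":[0,0,0]},
])

```text
clock: 10.55
tool_pos: [0.5796, -0.0086, 0.1254]
orientation: [179.9, -0.0, -88.0]
force: [-3.6, -1.1, 4.8]
opening: 0.0178
gripper_force: 30.0
```

Run:
```python
from h import *
for _ in range(3):
    ctrl.snapshot('top');o=ctrl.get_obs();print(o['force'],o['moment'],o['tool_pos'],o['orientation'])
```

```text
[-3.5488 -0.7903  5.2852] [-0.3677  1.5205 -0.0227] [ 0.5797 -0.0086  0.1254] [179.9009  -0.0357 -87.9949]
[-3.8728 -1.5133  3.1662] [-0.4635  1.3895  0.0159] [ 0.5798 -0.0086  0.1254] [179.9126  -0.032  -87.998 ]
[-3.5933 -1.6992  2.9341] [-0.5965  1.2164  0.0071] [ 0.5799 -0.0086  0.1255] [179.9308  -0.0293 -88.0002]
```

apply_moves([
  {"fingers":0,"delta_pos":[0.2,-3,0],"angular":[0,0,0]},
  {"fingers":0,"delta_pos":[0.2,-6,-0.1],"angular":[0,0,0]},
  {"fingers":0,"delta_pos":[0.2,-9,-0.2],"angular":[0,0,0]},
  {"fingers":0,"delta_pos":[0.2,-12,-0.3],"angular":[0,0,0]},
  {"fingers":0,"delta_pos":[0.2,-12,-0.3],"angular":[0,0,0]},
])

```text
clock: 11.2
tool_pos: [0.5933, -0.0077, 0.1258]
orientation: [-180.0, 0.0, -88.0]
force: [-0.5, -0.7, -0.3]
opening: 0.0177
gripper_force: 30.0
```

apply_moves([
  {"fingers":0,"delta_pos":[0.5,-2,0.4],"angular":[0,0,0]},
  {"fingers":0,"delta_pos":[0.5,-5,0.8],"angular":[0,0,0]},
  {"fingers":0,"delta_pos":[0.5,-8,0.8],"angular":[0,0,0]},
  {"fingers":0,"delta_pos":[0.5,-10,0.8],"angular":[0,0,0]},
  {"fingers":0,"delta_pos":[0.5,-10,0.8],"angular":[0,0,0]},
])

```text
clock: 11.7
tool_pos: [0.6028, -0.0081, 0.1254]
orientation: [-180.0, -0.0, -88.0]
force: [-2.5, -1.0, 3.6]
opening: 0.0176
gripper_force: 30.0
```

apply_moves([
  {"fingers":0,"delta_pos":[0.2,-2,0.1],"angular":[0,0,0]},
  {"fingers":0,"delta_pos":[0.2,-4,0.2],"angular":[0,0,0]},
  {"fingers":0,"delta_pos":[0.2,-6,0.2],"angular":[0,0,0]},
  {"fingers":0,"delta_pos":[0.2,-8,0.2],"angular":[0,0,0]},
  {"fingers":0,"delta_pos":[0.2,-10,0.2],"angular":[0,0,0]},
  {"fingers":0,"delta_pos":[0.2,-10,0.2],"angular":[0,0,0]},
])

```text
clock: 12.3
tool_pos: [0.6122, -0.0079, 0.1254]
orientation: [180.0, -0.0, -88.0]
force: [-3.8, 1.3, 5.9]
opening: 0.0181
gripper_force: 30.0
```

apply_moves([
  {"fingers":0,"delta_pos":[0,-1,0],"angular":[0,0,0]},
  {"fingers":0,"delta_pos":[0,-2,0],"angular":[0,0,0]},
  {"fingers":0,"delta_pos":[0,-3,0],"angular":[0,0,0]},
  {"fingers":0,"delta_pos":[0,-4,0],"angular":[0,0,0]},
  {"fingers":0,"delta_pos":[0,-5,0],"angular":[0,0,0]},
  {"fingers":0,"delta_pos":[0,-6,0],"angular":[0,0,0]},
])

```text
clock: 12.9
tool_pos: [0.6179, -0.0077, 0.1254]
orientation: [180.0, 0.0, -88.0]
force: [-5.2, 1.0, 5.8]
opening: 0.0177
gripper_force: 30.0
```

apply_moves([
  {"fingers":0,"delta_pos":[0,-1,0],"angular":[0,0,0]},
  {"fingers":0,"delta_pos":[0,-2,0],"angular":[0,0,0]},
  {"fingers":0,"delta_pos":[0,-3,0],"angular":[0,0,0]},
  {"fingers":0,"delta_pos":[0,-4,0],"angular":[0,0,0]},
  {"fingers":0,"delta_pos":[0,-4,0],"angular":[0,0,0]},
])

```text
clock: 13.4
tool_pos: [0.6221, -0.0076, 0.1254]
orientation: [180.0, 0.0, -88.0]
force: [-5.1, 1.1, 6.6]
opening: 0.018
gripper_force: 30.0
```

apply_moves([
  {"fingers":0,"delta_pos":[0,-1,0],"angular":[0,0,0]},
  {"fingers":0,"delta_pos":[0,-2,0],"angular":[0,0,0]},
  {"fingers":0,"delta_pos":[0,-2,0],"angular":[0,0,0]},
])

```text
clock: 13.7
tool_pos: [0.6241, -0.0075, 0.1254]
orientation: [180.0, -0.0, -88.0]
force: [-5.5, 0.3, 6.1]
opening: 0.0177
gripper_force: 30.0
```

apply_moves([
  {"fingers":0,"delta_pos":[0,-1,0],"angular":[0,0,0]},
  {"fingers":0,"delta_pos":[0,-2,0],"angular":[0,0,0]},
  {"fingers":0,"delta_pos":[0,-2,0],"angular":[0,0,0]},
])

```text
clock: 14.0
tool_pos: [0.6261, -0.0075, 0.1254]
orientation: [180.0, 0.0, -88.0]
force: [-4.9, 0.4, 6.6]
opening: 0.0179
gripper_force: 30.0
```

apply_moves([
  {"fingers":0,"delta_pos":[0,-1,0],"angular":[0,0,0]},
  {"fingers":0,"delta_pos":[0,-2,0],"angular":[0,0,0]},
  {"fingers":0,"delta_pos":[0,-2,0],"angular":[0,0,0]},
])

```text
clock: 14.3
tool_pos: [0.6281, -0.0074, 0.1254]
orientation: [180.0, -0.0, -88.0]
force: [-4.6, 0.7, 5.9]
opening: 0.018
gripper_force: 30.0
```

apply_moves([
  {"fingers":0,"delta_pos":[0,-1,0],"angular":[0,0,0]},
  {"fingers":0,"delta_pos":[0,-2,0],"angular":[0,0,0]},
  {"fingers":0,"delta_pos":[0,-2,0],"angular":[0,0,0]},
])

```text
clock: 14.6
tool_pos: [0.6301, -0.0073, 0.1254]
orientation: [180.0, -0.0, -88.0]
force: [-4.2, 0.5, 7.0]
opening: 0.0176
gripper_force: 30.0
```

apply_moves([
  {"fingers":0,"delta_pos":[0,-1,0],"angular":[0,0,0]},
  {"fingers":0,"delta_pos":[0,-2,0],"angular":[0,0,0]},
  {"fingers":0,"delta_pos":[0,-2,0],"angular":[0,0,0]},
])

```text
clock: 14.9
tool_pos: [0.6321, -0.0073, 0.1254]
orientation: [180.0, -0.0, -88.0]
force: [-3.9, 1.1, 6.2]
opening: 0.0176
gripper_force: 30.0
```

apply_moves([
  {"fingers":0,"delta_pos":[0,-1,0],"angular":[0,0,0]},
  {"fingers":0,"delta_pos":[0,-2,0],"angular":[0,0,0]},
  {"fingers":0,"delta_pos":[0,-2,0],"angular":[0,0,0]},
])

```text
clock: 15.2
tool_pos: [0.6339, -0.0072, 0.1254]
orientation: [180.0, -0.0, -88.0]
force: [-5.5, 1.0, 6.4]
opening: 0.0178
gripper_force: 30.0
```

Run:
```python
from h import *
im=ctrl.snapshot('side');cv2.imwrite('pics/s3.png',cv2.resize(im[130:230,200:360,::-1],None,fx=5,fy=5,interpolation=cv2.INTER_CUBIC))
```

```text
(no output)
```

View pics/s3.png

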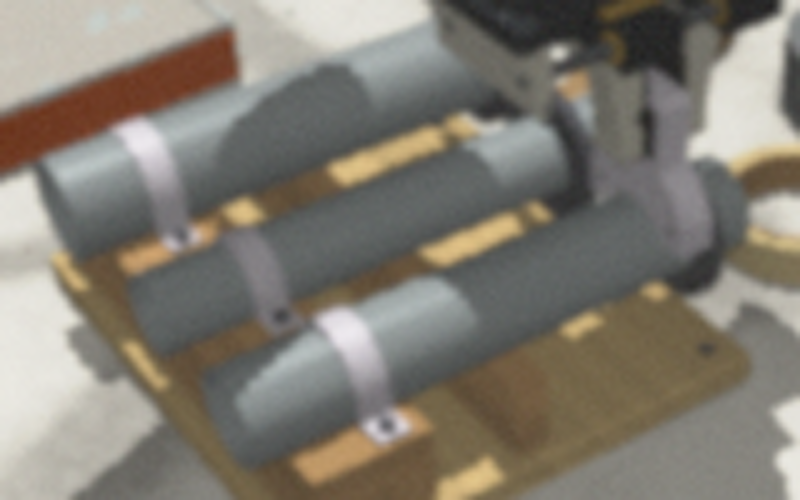

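The gauge sits on the right pipe and its leaf, at crop (685,215), is right up against the dark flange. I push on gently to feel contact.

apply_moves([
  {"fingers":0,"delta_pos":[0,-1,0],"angular":[0,0,0]},
  {"fingers":0,"delta_pos":[0,-1,0],"angular":[0,0,0]},
])

```text
clock: 15.45
tool_pos: [0.634, -0.0072, 0.1254]
orientation: [179.9, -0.0, -88.0]
force: [-8.4, 1.5, 10.3]
opening: 0.0181
gripper_force: 30.0
```

Run:
```python
from h import *
for _ in range(3):
    ctrl.snapshot('top');o=ctrl.get_obs();print(o['force'],o['moment'],o['tool_pos'],o['orientation'])
```

```text
[-9.6834  1.3457  9.0531] [ 0.722   3.3301 -0.0501] [ 0.634  -0.0072  0.1254] [179.8628  -0.004  -87.9923]
[-8.0513  0.5229 10.535 ] [0.7051 3.3565 0.0087] [ 0.634  -0.0072  0.1254] [179.8648  -0.0021 -87.9929]
[-8.1588  2.1476  9.5525] [ 0.7635  3.3329 -0.0156] [ 0.634  -0.0072  0.1254] [179.8652  -0.0031 -87.9927]
```

The flange is felt: fx went from about -5 to -8.5 N and the tool stopped. I ease the load, then open and back off upward.

apply_moves([
  {"fingers":0,"delta_pos":[0,0.3,-0.5],"angular":[0,0,0]},
  {"fingers":0,"delta_pos":[0,0.3,-0.5],"angular":[0,0,0]},
  {"fingers":30,"delta_pos":[0,0.3,-0.5],"angular":[0,0,0]},
  {"fingers":40,"delta_pos":[0,0.3,-0.5],"angular":[0,0,0]},
  {"fingers":40,"delta_pos":[0,0.3,-0.5],"angular":[0,0,0]},
  {"fingers":40,"delta_pos":[0,0.3,-0.5],"angular":[0,0,0]},
])

```text
clock: 16.2
tool_pos: [0.6354, -0.0071, 0.1255]
orientation: [-180.0, 0.0, -88.0]
force: [0.2, -0.6, -0.2]
opening: 0.039
gripper_force: 0.0
```

apply_moves([
  {"fingers":44,"delta_pos":[0,0,-5],"angular":[0,0,0]},
  {"fingers":44,"delta_pos":[0,0,-20],"angular":[0,0,0]},
  {"fingers":44,"delta_pos":[0,0,-50],"angular":[0,0,0]},
  {"fingers":44,"delta_pos":[0,0,-90],"angular":[0,0,0]},
  {"fingers":44,"delta_pos":[-80,40,-100],"angular":[0,0,0]},
  {"fingers":44,"delta_pos":[-80,40,-100],"angular":[0,0,0]},
  {"fingers":44,"delta_pos":[-80,40,-100],"angular":[0,0,0]},
  {"fingers":44,"delta_pos":[-80,40,-100],"angular":[0,0,0]},
])

```text
clock: 17.0
tool_pos: [0.5923, 0.0723, 0.2265]
orientation: [-179.9, 0.0, -87.9]
force: [0.6, -0.7, 0.4]
opening: 0.0441
gripper_force: 0.0
```

Run:
```python
from h import *
o=ctrl.get_obs();print(o['tool_pos'])
w=ctrl.snapshot('wrist')[:,:,::-1];s=ctrl.snapshot('side')[:,:,::-1]
cv2.imwrite('pics/end.png',np.vstack([cv2.resize(w[40:240,100:500],(800,400),interpolation=cv2.INTER_CUBIC)[:300],cv2.resize(s[140:215,260:460],(800,300),interpolation=cv2.INTER_CUBIC)]))
```

```text
[0.5923 0.0723 0.2265]
```

View pics/end.png

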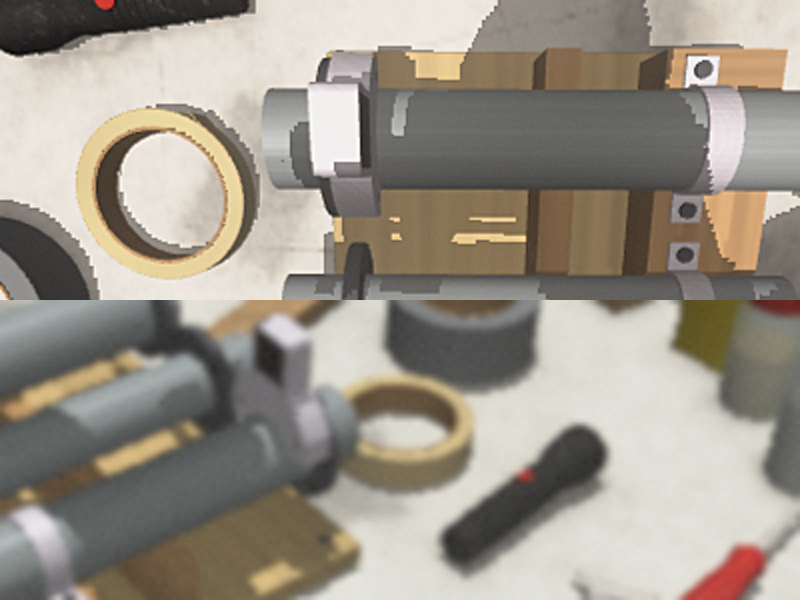

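The gauge stands upright on the right pipe (wrist crop about (345,135)), square to it, with the dark flange directly behind it and no visible gap. The robot is clear, so I hand in.

```bash
python3 -c "
from plant import ctrl
print(ctrl.close_job())"
```

```text
the job is handed in; nothing more can be done
None
```

The job is handed in: the gauge stands released and upright on the right-hand (48 mm) pipe, flush against its flange as far as the last pictures show. It was tried only on that pipe, which I picked by its measured width; no verdict came back.

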